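# Centre the wobbly jar on the scale pan and take its weight

### The arm

A 7-joint arm with a two-finger parallel gripper is mounted at the origin on the work surface. World frame = base frame: x ahead of the robot, y to its left, z up, the work surface at z = 0. Lengths are in mm, angles in rad, forces in N, time in s.
With the tool pointing down it reaches from about 375 to 925 mm from the base axis. Payload 3.1 kg.
Tool frame: the origin (TCP) lies midway between the tips of the shut fingers; the grasp point (between the pads) lies 19 mm behind it (r.hold_point_z is the distance from the TCP to the grasp point, in mm); z points along the fingers, y is the direction in which the jaws open and shut (so a half turn about z gives the same grasp; the last joint's range is limited). The gripper opens to 85 mm and grips with 20 to 120 N. Pads are 22 mm wide; open, the fingers measure 114 mm over their backs; the gripper's body (76 mm by 85 mm) begins 54 mm behind the grasp point. The pads swing forward as they close: fully open they stand 13 mm farther back than shut.
Start: joints at [1.179, 0.383, 0.044, 1.598, -0.018, 1.161, -0.05], TCP at [188.254, -622.144, 231.269] pointing down, gripper open.
Joint ranges: [-2.61, 2.61], [-0.41, 2.15], [-1.48, 1.57], [0, 2.5], [-1.57, 4.71], [0.05, 1.97], [-2.85, 2.85]. Speed limits (rad/s): [2.79, 2.79, 3.14, 3.14, 3.14, 3.14, 3.14].

### API

Orientations are given as a rotation vector (axis times angle).
In Python, from bench import r, viewer gives the robot as it stands. The module is installed in compiled form; this text tells all that it offers.
- The arm moves only by the tool carry_out, never from a script. Its argument "steps" is a list of rows, each a list of 2 entries, a list of its own where there are three numbers: the shift along the tool's x, y, z in mm, then the turn about the tool's z in rad. A call has 1 to 10 rows; each row shifts and turns the commanded pose from where the row before left it, along the tool's axes as they then stand; what a row does not reach is not made up. A row lasts 1/12 s, in which the tool goes at most 41.7 mm and 7.16 degrees, less where a joint would pass 70% of its speed; a pose out of reach is approached as far as the arm can. A call is refused whole if a number of a shift passes 41.7 or a number of a turn 0.125, either way. A call with a gripper value outside its range is refused whole. "claw" is the opening, from 0 (shut) to 1 (fully open), set as the call begins (left out, the last holds). The fingers move at their own pace and stop on an object; "grip_force" is the grip in N (left out, the last holds). Time passes only in rows, so rows that do not move let the fingers close. It gives the time, the measured TCP pose, the force and the opening at its end, in the units of the state.
- r.observe(): the state, without advancing time (a new reading comes with each control period).
- viewer.read_camera(name): name is "scene" or "top" or "wrist"; returns a dict with "img" (384x512x3 uint8, red, green, blue), "fx", "fy", "cx", "cy" (pixels), "origin" and "rotation" of the camera in the world; the wrist camera has in their place "hand_eye" (4x4, takes a point from camera to tool coordinates, whose origin is the TCP and whose axes are the flange's). Camera axes: x right, y down, z forward; pixel columns grow to the right and rows downward; lengths in mm; the calibration is good to about 2 mm. A picture is of the moment at which its call begins: read the wrist's pose just before it. There is no depth.
- r.job_done(): hands the job in, once; it reports no verdict.
The state is a dict: "time_s": time; "joints": joint angles; "qvel": joint speeds; "effort": joint torques, N m; "eef_pos": TCP position; "ee_rot": TCP orientation; "contact_force": force on the tool from outside, world axes, zero at the start; "torque": the same for the moment, N m; "gripper_width": opening from 0.0 (shut) to 1.0 (fully open).
Only numpy, scipy, OpenCV 4.12 (cv2) and the standard library are available. Lean on these libraries where they do the work, as an engineer would, in place of code of your own. Each camera call takes 0.05 s, during which the arm holds its last target. There are 200 camera calls.

### The job

The lidded collection jar stands off-centre on the small round pan of the scale: without grasping or lifting it and without touching its red lid or knob, nudge it with the closed fingertips, lightly and low on its side, until it stands centred on the pan to within about 5 mm; it stands on a narrow foot, so do not tip it or push it off. Then, with the jar left standing free, press the scale's green button fully down with a fingertip to record the weight, and let go. Leave everything else on the cart where it is.

Things in the scene. Friction and masses are not known exactly. Their poses are not given: they have to be found in the camera images.
- jar: squat clear jar with red lid, about 220 g, loose. Origin: centre of its underside; z up its axis. Foot 36 mm across, 9 mm high. Belly widest, 88 mm across, from 13 to 22 mm up, then narrows to 60 mm at 40 mm, where the lid begins. A vertical finger reaching below 13 mm touches the belly band only. Slides on the pan at 1 to 2 N; pushed at the band it slides upright, pushed above 25 mm it may tip.
- jar_lid: the red lid fixed on the jar: disc 62 mm across, 8 mm thick, with a knob 20 mm across and 14 mm high on it. Origin at the centre of the lid's underside, 40 mm above the jar's underside; knob top 62 mm above the jar's underside. Not to be touched.
- pan_center (a point): centre of the upper face of the scale's round steel pan (fixed, 110 mm across, flat, no rim, 5 mm thick, its upper face 60 mm above the table and 30 mm above the scale's white housing). z up; its x and y directions mean nothing.
- scale: white bench scale, fixed to the table, 230 mm (its x) by 170 mm (its y), housing 30 mm high. Origin under the centre of the housing. The pan's centre is 30 mm along its +x from the origin; the green button and a black display lie on the strip at its -x end.
- record_top (a point): centre of the top of the green button (26 mm across), 52 mm above the table, at (-85, -45) mm in the scale's frame; pressed straight down
- record (a joint): travel of the green button in m: 0 is up, 0.006 fully down; springs back. Fully down takes 5 N; it counts as pressed from 0.004.
- sanitizer: blue hand-gel bottle, 66 mm across, 170 mm tall, standing; loose bystander, to be left alone. Origin at the centre of its underside.
- tape_roll: roll of white tape lying flat, 70 mm across, 25 mm high, beside the scale; loose bystander, to be left alone. Origin at the centre of its underside.
- syringe: capped syringe lying down, about 135 mm long, 22 mm thick, beside the scale; loose bystander, to be left alone. Origin at the centre of its underside.
- specimen_pot: specimen pot with yellow cap, 58 mm across, 70 mm tall; loose bystander, to be left alone. Origin at the centre of its underside.
- adapter: black power adapter, 75 x 50 x 32 mm; loose bystander, to be left alone. Origin at the centre of its underside.
- oximeter: white finger-clip oximeter, 60 x 34 x 30 mm; loose bystander, to be left alone. Origin at the centre of its underside.
- pill_bottle: amber pill bottle with white cap, 44 mm across, 75 mm tall; loose bystander, to be left alone. Origin at the centre of its underside.
There are look-alikes about, which are no part of the job. Leave any orange or purple look-alike of the jar alone.

How it is judged:
By the outcome, as a careful person would: the job done as asked, in the order asked, and still so for the second after the job is handed in, with the robot touching nothing.
It also fails if it takes over 58 s, if anything falls off the work surface, if the arm or the gripper's body presses on something with over 40 N, if the wrist force passes 120 N, or if a joint passes its speed limit or range.

## Working session

There is one attempt and no reset: what is moved stays moved. The work goes in short steps, Python scripts to look and compute and a tool call to move; the robot and the scene stay as the last step left them, time stands still between calls to the robot, and variables do not carry over. Pictures are saved under pics/ and viewed, about 8 in all and at most 12, crops included, and the job is handed in when it is done.

Besides the shell and the picture viewer there is one more tool, called after "Call:" in YAML: its name, and indented under it one key for each argument. carry_out: Moves the arm, as the interface text tells. Its arguments: {"type":"object","properties":{"steps":{"type":"array"},"claw":{"type":"number"},"grip_force":{"type":"number"}},"required":["steps"]}

```bash
mkdir -p pics; cat > h.py <<'E'
import numpy as np, cv2
from bench import r, viewer
from scipy.spatial.transform import Rotation as R
def cam(n):
    s=r.observe(); d=viewer.read_camera(n)
    if n=="wrist":
        T=np.eye(4);T[:3,:3]=R.from_rotvec(s["ee_rot"]).as_matrix();T[:3,3]=s["eef_pos"]
        M=T@np.array(d["hand_eye"]); d["origin"]=M[:3,3]; d["rotation"]=M[:3,:3]
    d["origin"]=np.array(d["origin"],float)
    d["rotation"]=np.array(d["rotation"],float)
    return d
def save(d,f): cv2.imwrite("pics/"+f,cv2.cvtColor(d["img"],cv2.COLOR_RGB2BGR))
def ray(d,u,v,z):
    w=d["rotation"]@np.array([(u-d["cx"])/d["fx"],(v-d["cy"])/d["fy"],1]); o=d["origin"]
    return o+w*(z-o[2])/w[2]
def proj(d,p):
    c=d["rotation"].T@(np.array(p,float)-d["origin"]); return d["fx"]*c[0]/c[2]+d["cx"],d["fy"]*c[1]/c[2]+d["cy"]
E
python3 - <<'E'
from h import *
s=r.observe(); print({k:np.round(v,3) for k,v in s.items()})
a=cam("top");b=cam("scene");c=cam("wrist")
for d in(a,b,c): print(d["fx"],d["cx"],d["cy"],d["origin"].round(1),d["rotation"].round(3).tolist())
save(a,"top0.png")
save(b,"scene0.png");save(c,"wrist0.png")
E
```

```text
{'time_s': np.float64(0.0), 'joints': array([ 1.179,  0.384,  0.044,  1.6  , -0.018,  1.161, -0.05 ]), 'qvel': array([ 0.002,  0.002, -0.   ,  0.   ,  0.001, -0.   , -0.001]), 'effort': array([ 0.0000e+00, -4.3345e+01,  1.0250e+00, -2.4951e+01,  1.1000e-02,
        1.2000e-02,  0.0000e+00]), 'eef_pos': array([ 187.923, -621.243,  229.876]), 'ee_rot': array([-3.105e+00, -4.590e-01,  1.000e-03]), 'contact_force': array([-0.691,  0.642, -0.257]), 'torque': array([ 0.014,  0.065, -0.006]), 'gripper_width': np.float64(1.003)}
447.7544403571882 252.55760758071744 191.88730681006734 [ 499.9   -8.9 1381.5] [-2.138, 2.19, -0.083]
430.3940692652597 249.6328616459595 184.31769240564884 [1242.5 -339.3 1202.8] [-2.264, -1.323, 0.391]
313.62103482309317 251.19992683585605 191.1858763526525 [ 250.6 -601.9  372.7] [[0.291, -0.924, -0.249], [-0.957, -0.282, -0.073], [-0.003, 0.259, -0.966]]
```

View pics/top0.png

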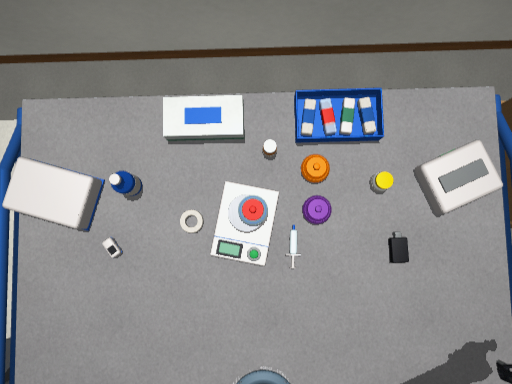

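View pics/scene0.png

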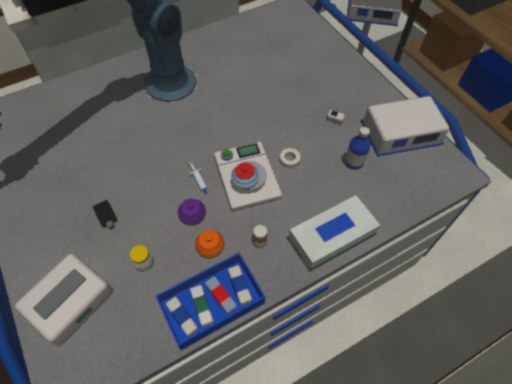

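The top view shows the scale at about (245,224), the red lid at (252,210), the button at (254,254), tape at (191,221) and the syringe at (293,246). The scene view agrees. The fixed cameras give their rotation as a rotation vector. Next I'll measure.

```bash
sed -i 's|    d\["rotation"\]=np.array(d\["rotation"\],float)|    q=np.array(d["rotation"],float); d["rotation"]=q if q.shape==(3,3) else R.from_rotvec(q).as_matrix()|' h.py
cat >> h.py <<'E'
def blobs(m,near,rad):
    n,l,st,c=cv2.connectedComponentsWithStats(m.astype(np.uint8))
    return [(st[i,4],c[i].round(2),st[i,:4]) for i in range(1,n) if st[i,4]>12 and np.hypot(*(c[i]-near))<rad]
E
python3 - <<'E'
from h import *
for n,near in(("top",(245,224)),("scene",(246,174))):
    d=cam(n); h=cv2.cvtColor(d["img"],cv2.COLOR_RGB2HSV); H,S,V=[h[...,i].astype(int) for i in range(3)]
    print(n)
    for name,m,z in(("red",((H<6)|(H>174))&(S>150)&(V>60),108),("green",(H>40)&(H<85)&(S>110),52)):
        for b in blobs(m,near,50): print(name,b,ray(d,*b[1],z).round(1))
    m=(V>195)&(S<40)
    for b in blobs(m,near,30): print("white",b)
    save({"img":cv2.resize(d["img"][near[1]-50:near[1]+50,near[0]-50:near[0]+50],None,fx=6,fy=6,interpolation=cv2.INTER_CUBIC)},n+"c.png")
E
python3 -c "
import cv2;a=cv2.imread('pics/topc.png');b=cv2.imread('pics/scenec.png')
cv2.imwrite('pics/both.png',cv2.resize(cv2.hconcat([a,b]),(800,400)))"
```

```text
top
red (np.int32(342), array([252.42, 209.21]), array([242, 199,  21,  21], dtype=int32)) [572.1  15.1 108. ]
green (np.int32(55), array([253.47, 253.78]), array([250, 250,   8,   8], dtype=int32)) [443.8  16.1  52. ]
white (np.int32(2792), array([243.9 , 220.26]), array([210, 181,  69,  84], dtype=int32))
scene
red (np.int32(230), array([244.47, 170.41]), array([236, 163,  18,  16], dtype=int32)) [575.3  15.6 108. ]
green (np.int32(33), array([226.39, 152.48]), array([223, 150,   7,   6], dtype=int32)) [447.9  16.4  52. ]
```

View pics/both.png

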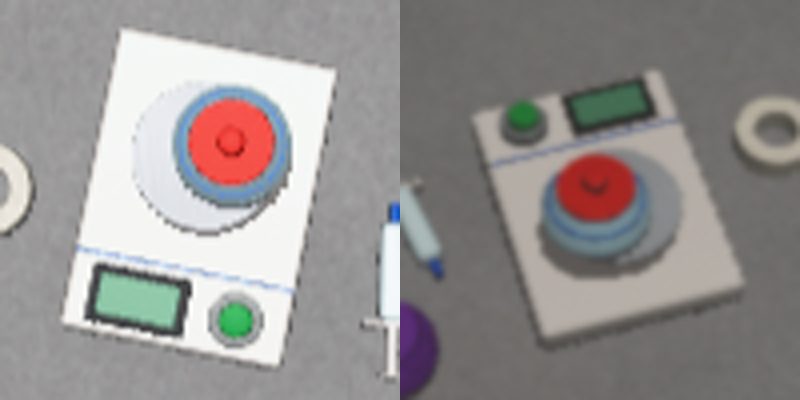

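The crop shows the jar offset right of and up from the pan centre (−y, +x in world). I'll fit the housing outline for the pose, then take a nearer wrist view.

```bash
cat >> h.py <<'E'
def housing(d,near,vmin,smax=60):
    """scale origin and yaw from the housing's outline, checked by its sizes"""
    h=cv2.cvtColor(d["img"],cv2.COLOR_RGB2HSV); m=((h[...,2]>vmin)&(h[...,1]<smax)).astype(np.uint8)
    cs=[c for c in cv2.findContours(m,cv2.RETR_EXTERNAL,cv2.CHAIN_APPROX_NONE)[0] if cv2.pointPolygonTest(cv2.convexHull(c),near,False)>0]
    c=cv2.convexHull(max(cs,key=cv2.contourArea))[:,0]
    P=np.array([ray(d,u,v,30)[:2] for u,v in c],np.float32)
    return cv2.minAreaRect(P)
E
python3 - <<'E'
from h import *
d=cam("top"); print(d["rotation"].round(3).tolist())
(o,wh,a)=housing(d,(245,224),195); print(o,wh,a)
b=ray(d,253.47,253.78,52)
for k in range(4):
    t=np.radians(a+90*k); x=np.array([np.cos(t),np.sin(t)]); y=np.array([-x[1],x[0]])
    if x[0]>.7: print("pan",np.array(o)+30*x,"button",np.array(o)-85*x-45*y,"seen",b,"yaw",t)
# jar belly (blue-grey) circle
h=cv2.cvtColor(d["img"],cv2.COLOR_RGB2HSV); H,S,V=[h[...,i].astype(int) for i in range(3)]
m=((S>60)&(V>60)); bl=[q for q in blobs(m,(252,210),12)]; print(bl)
for q in bl:
    x,y,w,hh=q[2]; print(ray(d,x+w/2-.5,y+hh/2-.5,78))
dd=cam("wrist"); h=cv2.cvtColor(dd["img"],cv2.COLOR_RGB2HSV)
E
```

```text
[[-0.023, -0.995, 0.095], [-1.0, 0.025, 0.018], [-0.02, -0.095, -0.995]]
(537.2984619140625, 41.636741638183594) (166.6025848388672, 226.8029327392578) 77.42276763916016
pan [566.57856297  35.10407892] button [444.53918151  16.22580108] seen [443.84963174  16.14142943  52.        ] yaw 6.063671191694551
[(np.int32(562), array([252.21, 209.52]), array([239, 196,  28,  28], dtype=int32))]
[572.91157614  15.50055057  78.        ]
```

Call:
carry_out:
  steps:
    - [[0,0,0],-0.1207]
    - [[0,0,0],-0.1207]
    - [[0,0,0],-0.1207]
    - [[0,0,0],-0.1207]
    - [[0,0,0],-0.1207]
    - [[0,0,0],-0.1207]
    - [[0,0,0],-0.1207]
    - [[0,0,0],-0.1207]
    - [[0,0,0],-0.1207]
    - [[0,0,0],-0.1207]
  claw: 0

```text
time_s: 1.18
eef_pos: [188.2, -622.1, 231.2]
ee_rot: [-2.291, -2.149, -0.0]
contact_force: [0.9, -0.5, -0.1]
gripper_width: -0.002
```

Call:
carry_out:
  steps:
    - [[0,0,0],-0.1207]
    - [[0,0,0],-0.1207]
    - [[0,0,0],-0.1207]
    - [[0,0,0],0]
    - [[0,0,0],0]

```text
time_s: 1.6
eef_pos: [188.1, -622.2, 231.2]
ee_rot: [1.879, 2.518, 0.0]
contact_force: [0.1, -0.1, -0.4]
gripper_width: 0.001
```

```bash
cat >> h.py <<'E'
def to_tool(target):
    s=r.observe(); M=R.from_rotvec(s["ee_rot"]).as_matrix()
    print("t",round(float(s["time_s"]),2),"tcp",s["eef_pos"].round(1),"x axis deg",np.degrees(np.arctan2(M[1,0],M[0,0])).round(2),"J",s["joints"].round(2),"F",s["contact_force"].round(2))
    print("shift",(M.T@(np.array(target,float)-s["eef_pos"])).round(1),"zaxis",M[:,2].round(3))
E
python3 - <<'E'
from h import *
to_tool((592,-49,230))
E
```

```text
t 1.6 tcp [ 188.1 -622.2  231.2] x axis deg 106.55 J [ 1.38  0.39 -0.21  1.59  0.09  1.17  1.44] F [ 0.08 -0.07 -0.4 ]
shift [434.4 550.4   1.3] zaxis [ 0.  0. -1.]
```

Call:
carry_out:
  steps:
    - [[21.7,27.5,0],0]
    - [[21.7,27.5,0],0]
    - [[21.7,27.5,0],0]
    - [[21.7,27.5,0],0]
    - [[21.7,27.5,0],0]
    - [[21.7,27.5,0],0]
    - [[21.7,27.5,0],0]
    - [[21.7,27.5,0],0]
    - [[21.7,27.5,0],0]
    - [[21.7,27.5,0],0]

```text
time_s: 2.43
eef_pos: [389.9, -333.7, 231.6]
ee_rot: [1.878, 2.517, -0.0]
contact_force: [0.6, 0.1, -0.1]
gripper_width: -0.0
```

Call:
carry_out:
  steps:
    - [[21.7,27.5,0],0]
    - [[21.7,27.5,0],0]
    - [[21.7,27.5,0],0]
    - [[21.7,27.5,0],0]
    - [[21.7,27.5,0],0]
    - [[21.7,27.5,0],0]
    - [[21.7,27.5,0],0]
    - [[21.7,27.5,0],0]
    - [[21.7,27.5,0],0]
    - [[21.7,27.5,0],0]

```text
time_s: 3.27
eef_pos: [590.8, -46.9, 231.4]
ee_rot: [1.879, 2.517, -0.0]
contact_force: [0.1, -1.2, 0.4]
gripper_width: -0.001
```

Call:
carry_out:
  steps:
    - [[0,0,0],0]
    - [[0,0,0],0]
    - [[0,0,0],0]

```text
time_s: 3.52
eef_pos: [589.8, -48.4, 231.0]
ee_rot: [-1.876, -2.52, 0.002]
contact_force: [-0.5, -0.0, 0.8]
gripper_width: 0.002
```

```bash
python3 - <<'E'
from h import *
to_tool((592,-49,230))
d=cam("wrist"); save(d,"w1.png"); print(d["origin"].round(1))
for p in ((566.6,35.1,60),(572.5,15.5,78),(444.5,16.2,52)): print(p,np.round(proj(d,p),1))
h=cv2.cvtColor(d["img"],cv2.COLOR_RGB2HSV); H,S,V=[h[...,i].astype(int) for i in range(3)]
for q in blobs(((H<6)|(H>174))&(S>120)&(V>60),(256,190),400): print(q, ray(d,*q[1],108))
E
```

```text
t 3.52 tcp [589.8 -48.4 231. ] x axis deg 106.67 J [ 0.53  0.34 -0.63  1.72  0.22  1.16  0.13] F [-0.49 -0.03  0.78]
shift [-1.2  2.   1. ] zaxis [-0.001 -0.001 -1.   ]
[571.3  15.  373.7]
(566.6, 35.1, 60) [253.2  85. ]
(572.5, 15.5, 78) [253.2 107.3]
(444.5, 16.2, 52) [125.8  66.8]
(np.int32(4485), array([254.76, 104.09]), array([218,  66,  75,  77], dtype=int32)) [572.83208448  18.20570985 108.        ]
```

View pics/w1.png

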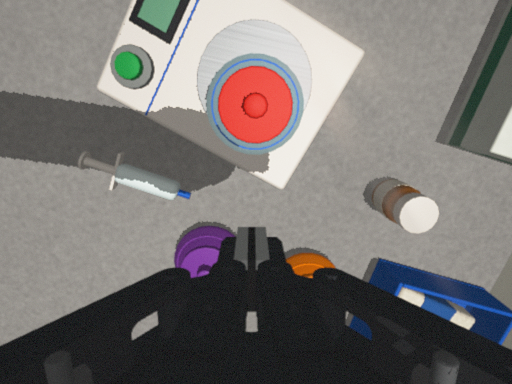

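The wrist view shows the pan spanning columns 197–312 with its top at row 19, the belly at 208–303 by 54–152, and the lid centred near (255,104). The pan's predicted pixel (253,85) looks about 8 px too low, so I'll fit both circles by their edges.

```bash
cat >> h.py <<'E'
def fitcircle(d,c0,z,Rn,chan,lo=12,angs=range(0,360,3),it=3,thr=6):
    """radial edge search in plane z around c0, robust circle of known radius; chan: float image"""
    from scipy.optimize import least_squares
    c=np.array(c0,float); rr=np.arange(Rn-lo,Rn+lo,0.5)
    for _ in range(it):
        P=[]
        for a in np.radians(angs):
            e=np.array([np.cos(a),np.sin(a)])
            uv=np.array([proj(d,(*(c+q*e),z)) for q in rr],np.float32)
            if uv.min()<2 or uv[:,0].max()>508 or uv[:,1].max()>380: continue
            v=cv2.remap(chan.astype(np.float32),uv[:,:1],uv[:,1:],cv2.INTER_LINEAR).ravel()
            g=np.abs(v[4:]-v[:-4]); k=g.argmax()
            if g[k]>thr: P.append(c+rr[k+2]*e)
        P=np.array(P)
        s=least_squares(lambda p:np.hypot(*(P-p[:2]).T)-p[2],[*c,Rn],loss="soft_l1",f_scale=1.0)
        c=s.x[:2]
    res=np.abs(s.fun); return s.x.round(2),len(P),int((res<1.5).sum())
E
cat > meas.py <<'E'
from h import *
d=cam("wrist"); h=cv2.cvtColor(d["img"],cv2.COLOR_RGB2HSV).astype(float); 
red=np.where(((h[...,0]<6)|(h[...,0]>174))&(h[...,1]>120),255.,0)
import sys
a=fitcircle(d,(567,38),60,55,h[...,2],lo=8,angs=range(20,215,3))
print("pan",a); print("housing",housing(d,(205,60),190,40))
print("jar S",fitcircle(d,(float(sys.argv[1]),float(sys.argv[2])),74,44,h[...,1],lo=10))
print("lid",fitcircle(d,(float(sys.argv[1]),float(sys.argv[2])),108,31,red,lo=12))
E
python3 meas.py 572.5 17
```

```text
pan (array([566.58,  37.62,  54.65]), 65, 63)
housing ((565.7229614257812, 37.75384521484375), (166.2046661376953, 168.66310119628906), 77.57855224609375)
jar S (array([570.25,  14.89,  37.57]), 120, 85)
lid (array([573.16,  17.29,  30.  ]), 120, 120)
```

Call:
carry_out:
  steps:
    - [[-1.1,4,10],-0.023]
    - [[0,0,22],0]
    - [[0,0,22],0]
    - [[0,0,22],0]
    - [[0,0,22],0]
    - [[0,0,22],0]
    - [[0,0,22],0]
    - [[0,0,14],0]
    - [[0,0,8],0]
    - [[0,0,0],0]

```text
time_s: 4.45
eef_pos: [592.2, -48.9, 65.0]
ee_rot: [-1.844, -2.539, 0.004]
contact_force: [-0.5, -0.6, 0.8]
gripper_width: 0.001
```

Call:
carry_out:
  steps:
    - [[0,0,0],0]
    - [[0,0,0],0]
    - [[0,0,0],0]

```text
time_s: 4.7
eef_pos: [595.5, -48.0, 68.9]
ee_rot: [1.844, 2.54, 0.003]
contact_force: [-0.2, -0.2, 0.1]
gripper_width: -0.001
```

```bash
python3 - <<'E'
from h import *
to_tool((594,-48.3,66.5))
d=cam("wrist"); save(d,"w2.png")
E
```

```text
t 4.7 tcp [595.5 -48.   68.9] x axis deg 108.06 J [ 0.46  0.54 -0.56  1.82  0.37  0.88  0.05] F [-0.23 -0.21  0.09]
shift [ 0.2 -1.5  2.4] zaxis [ 0.003 -0.    -1.   ]
```

View pics/w2.png

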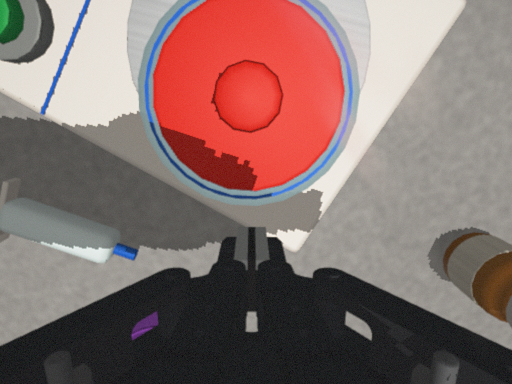

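Fingertip at (252,232) is aligned with the jar, whose near edge is at about (250,203), gap about 13 mm. Now advancing slowly.

Call:
carry_out:
  steps:
    - [[1.5,0,1.2],0]
    - [[1.5,0,0],0]
    - [[1.5,0,0],0]
    - [[1.5,0,0],0]
    - [[1.5,0,0],0]
    - [[1.5,0,0],0]
    - [[1.5,0,0],0]
    - [[1.5,0,0],0]
    - [[1,0,0],0]
    - [[1,0,0],0]

```text
time_s: 5.58
eef_pos: [589.9, -35.2, 66.1]
ee_rot: [1.845, 2.542, -0.001]
contact_force: [0.5, -1.3, -1.1]
gripper_width: -0.0
```

Call:
carry_out:
  steps:
    - [[1,0,0],0]
    - [[1,0,0],0]
    - [[1,0,0],0]
    - [[1,0,0],0]
    - [[1,0,0],0]
    - [[1,0,0],0]
    - [[1,0,0],0]
    - [[1,0,0],0]
    - [[1,0,0],0]
    - [[0,0,0],0]

```text
time_s: 6.42
eef_pos: [586.9, -25.8, 66.1]
ee_rot: [-1.845, -2.543, -0.0]
contact_force: [0.9, -1.3, 0.6]
gripper_width: -0.001
```

```bash
cat > m2.py <<'E'
from h import *
import sys
to_tool((566.6,37.6,66.5))
x,y=float(sys.argv[1]),float(sys.argv[2])
d=cam("top"); h=cv2.cvtColor(d["img"],cv2.COLOR_RGB2HSV).astype(float)
isred=lambda h: np.where(((h[...,0]<6)|(h[...,0]>174))&(h[...,1]>120),255.,0)
print("top lid",fitcircle(d,(x,y-2),108,31,isred(h),lo=10))
d=cam("wrist"); h=cv2.cvtColor(d["img"],cv2.COLOR_RGB2HSV).astype(float)
print("wrist lid",fitcircle(d,(x,y),108,31,isred(h),lo=12,thr=100))
save(d,sys.argv[3])
E
python3 m2.py 571 24 w3.png
```

```text
t 6.42 tcp [586.9 -25.8  66.1] x axis deg 108.08 J [ 0.43  0.53 -0.57  1.85  0.37  0.87  0.01] F [ 0.9  -1.26  0.56]
shift [66.5  0.4 -0.4] zaxis [ 0.  0. -1.]
top lid (array([568.12,  26.52,  29.24]), 85, 72)
wrist lid (array([569.34,  27.58,  29.52]), 105, 105)
```

View pics/w3.png

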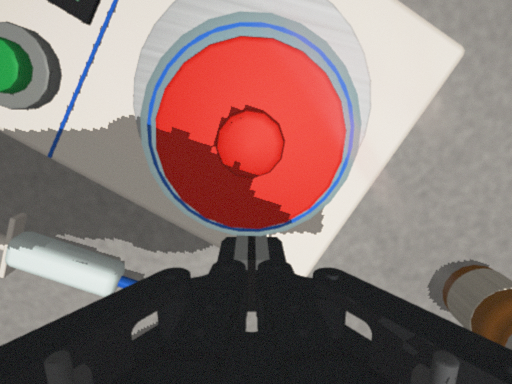

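Contact made; the jar slid about 10 mm upright. Continue 7 mm, then measure pan and jar in the same picture.

Call:
carry_out:
  steps:
    - [[1,0,0],0]
    - [[1,0,0],0]
    - [[1,0,0],0]
    - [[1,0,0],0]
    - [[1,0,0],0]
    - [[1,0,0],0]
    - [[1,0,0],0]
    - [[0,0,0],0]

```text
time_s: 7.18
eef_pos: [584.7, -19.1, 66.1]
ee_rot: [-1.845, -2.543, -0.0]
contact_force: [0.3, -0.8, 0.4]
gripper_width: -0.003
```

```bash
cat >> m2.py <<'E'
print("wrist pan",fitcircle(d,(566.6,36.5),60,55,h[...,2],lo=5,angs=list(range(-40,10,2))+list(range(60,260,2)),thr=8))
d=cam("top"); h=cv2.cvtColor(d["img"],cv2.COLOR_RGB2HSV).astype(float)
print("top pan",fitcircle(d,(566.6,36),60,55,h[...,2],lo=6,angs=range(20,240,2),thr=8))
E
python3 m2.py 567 34 w4.png
```

```text
t 7.18 tcp [584.7 -19.1  66.1] x axis deg 108.08 J [ 0.42  0.53 -0.57  1.85  0.37  0.86 -0.01] F [ 0.29 -0.8   0.41]
shift [59.5  0.4 -0.4] zaxis [-0.  0. -1.]
top lid (array([565.12,  33.07,  29.17]), 81, 71)
wrist lid (array([566.68,  34.05,  29.54]), 105, 105)
wrist pan (array([566.2 ,  38.76,  53.67]), 90, 68)
top pan (array([565.32,  34.23,  57.42]), 71, 55)
```

View pics/w4.png

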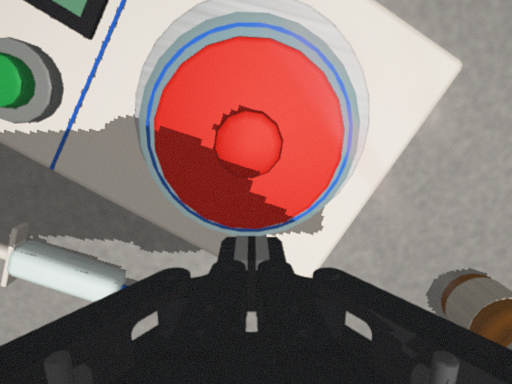

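Call:
carry_out:
  steps:
    - [[1,0,0],0]
    - [[1,0,0],0]
    - [[1,0,0],0]
    - [[0,0,0],0]
    - [[-2,0,0],0]
    - [[-6,0,0],0]
    - [[-10,0,0],0]
    - [[-15,0,0],0]

```text
time_s: 8.0
eef_pos: [594.0, -47.1, 66.1]
ee_rot: [-1.842, -2.544, -0.001]
contact_force: [0.7, 0.9, -0.2]
gripper_width: -0.002
```

Call:
carry_out:
  steps:
    - [[-5,0,-20],0]
    - [[0,0,-25],0]
    - [[0,0,-30],0]
    - [[0,0,-30],0]
    - [[0,0,-30],0]
    - [[0,0,-20],0]
    - [[0,0,-10],0]
    - [[0,0,0],0]
    - [[0,0,0],0]
    - [[0,0,0],0]

```text
time_s: 8.83
eef_pos: [594.3, -53.3, 228.9]
ee_rot: [-1.844, -2.54, 0.003]
contact_force: [0.2, 0.5, -0.6]
gripper_width: -0.002
```

```bash
cat > m3.py <<'E'
from h import *
import sys
to_tool((444.2,16.2,120))
isred=lambda h: np.where(((h[...,0]<6)|(h[...,0]>174))&(h[...,1]>120),255.,0)
for n,dy in(("wrist",0),("top",-2)):
    d=cam(n); h=cv2.cvtColor(d["img"],cv2.COLOR_RGB2HSV).astype(float)
    print(n,"lid",fitcircle(d,(566.6,36+dy),108,31,isred(h),lo=12,thr=100))
    for z,Rn,ch in((60,55,2),(78,44,1)): print(n,"pan" if Rn==55 else "belly",fitcircle(d,(566.6,36.5+dy),z,Rn,h[...,ch],lo=5.5,thr=8,angs=range(20,230,2) if Rn==55 else range(0,360,3)))
    m=(h[...,0]>40)&(h[...,0]<85)&(h[...,1]>110)
    for q in blobs(m,(140,60) if n=="wrist" else (253,253),50): print("green",q[0],q[1],ray(d,*q[1],52).round(1))
    if n=="wrist": save({"img":cv2.resize(d["img"][:200,60:400],None,fx=2,fy=2)},"w5.png")
E
python3 m3.py
```

```text
t 8.83 tcp [594.3 -53.3 228.9] x axis deg 108.03 J [ 0.54  0.36 -0.63  1.7   0.23  1.16  0.16] F [ 0.15  0.45 -0.55]
shift [ 112.4 -120.8  109.5] zaxis [-0.004  0.    -1.   ]
wrist lid (array([565.45,  36.29,  29.99]), 120, 120)
wrist pan (array([566.73,  36.96,  55.03]), 105, 103)
wrist belly (array([564.99,  37.73,  40.35]), 120, 120)
green 621 [126.64  55.55] [446.3  18.1  52. ]
top lid (array([564.6 ,  34.32,  30.2 ]), 120, 120)
top pan (array([565.6 ,  33.61,  58.03]), 76, 73)
top belly (array([565.3 ,  34.94,  40.28]), 120, 113)
green 55 [253.47 253.78] [443.8  16.1  52. ]
```

View pics/w5.png

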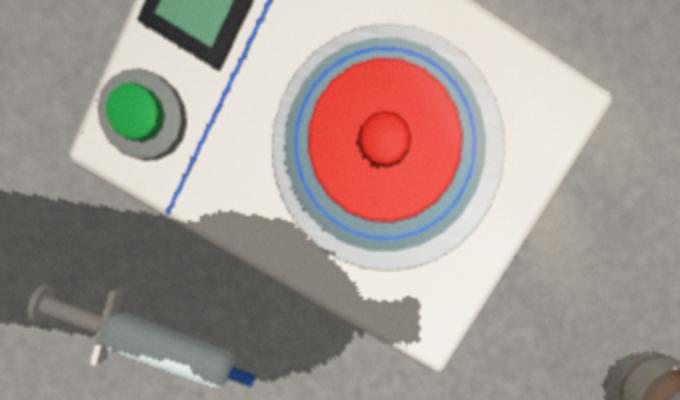

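Jar centred to about 1.5–2 mm (wrist (−1.3,−0.7), top similar), standing upright. Now the button.

Call:
carry_out:
  steps:
    - [[18.8,-20,0],0]
    - [[18.8,-20,0],0]
    - [[18.8,-20,0],0]
    - [[18.8,-20,0],0]
    - [[18.8,-20,0],0]
    - [[19,-20,0],0]
    - [[0,0,0],0]
    - [[0,0,0],0]
    - [[0,0,0],0]

```text
time_s: 9.68
eef_pos: [446.7, 17.0, 230.7]
ee_rot: [1.846, 2.542, -0.0]
contact_force: [0.0, -0.0, 0.2]
gripper_width: 0.002
```

Call:
carry_out:
  steps:
    - [[0,0,20],0]
    - [[0,0,25],0]
    - [[0,0,25],0]
    - [[0,0,25],0]
    - [[0,0,25],0]
    - [[0,0,20],0]
    - [[0,0,15],0]
    - [[0,0,7],0]
    - [[0,0,0],0]
    - [[0,0,0],0]

```text
time_s: 10.52
eef_pos: [447.3, 17.4, 69.0]
ee_rot: [-1.846, -2.541, -0.001]
contact_force: [0.1, 0.3, -0.1]
gripper_width: -0.004
```

```bash
python3 - <<'E'
from h import *
to_tool((445,17,52))
d=cam("wrist"); save(d,"w6.png")
E
```

```text
t 10.52 tcp [447.3  17.4  69. ] x axis deg 108.02 J [ 0.48  0.31 -0.67  2.17  0.28  0.75 -0.06] F [ 0.06  0.32 -0.1 ]
shift [ 0.3 -2.3 17. ] zaxis [-0.     0.001 -1.   ]
```

View pics/w6.png

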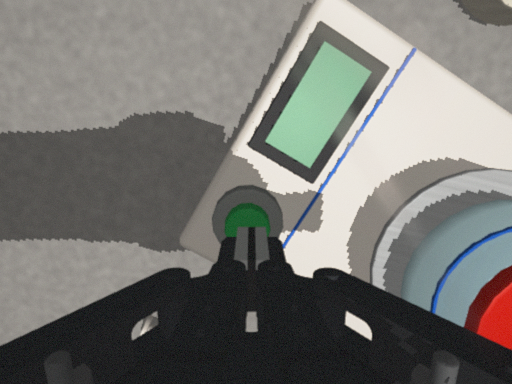

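The button (centre column ~248) lies just under the fingertip (252,232). Shift −2 mm in y and press.

Call:
carry_out:
  steps:
    - [[0,-2,3],0]
    - [[0,0,4],0]
    - [[0,0,4],0]
    - [[0,0,3],0]
    - [[0,0,2],0]
    - [[0,0,1],0]
    - [[0,0,1],0]
    - [[0,0,1],0]
    - [[0,0,1],0]
    - [[0,0,0],0]

```text
time_s: 11.4
eef_pos: [444.4, 16.8, 49.1]
ee_rot: [-1.845, -2.542, 0.001]
contact_force: [-2.2, 0.4, 3.1]
gripper_width: 0.003
```

Call:
carry_out:
  steps:
    - [[0,0,1],0]
    - [[0,0,1],0]
    - [[0,0,1],0]
    - [[0,0,0],0]

```text
time_s: 11.73
eef_pos: [444.5, 16.8, 46.2]
ee_rot: [-1.845, -2.542, 0.001]
contact_force: [-2.6, 0.4, 4.4]
gripper_width: 0.001
```

Call:
carry_out:
  steps:
    - [[0,0,0.7],0]
    - [[0,0,0.6],0]
    - [[0,0,0],0]
    - [[0,0,0],0]

```text
time_s: 12.07
eef_pos: [444.5, 16.8, 45.9]
ee_rot: [-1.845, -2.542, 0.003]
contact_force: [-6.2, -0.3, 15.6]
gripper_width: -0.003
```

Bottomed out (force rose to 15.6 N at z≈45.9). Release and clear away straight up.

Call:
carry_out:
  steps:
    - [[0,0,-3],0]
    - [[0,0,-8],0]
    - [[0,0,-15],0]
    - [[0,0,-25],0]
    - [[0,0,-30],0]
    - [[0,0,-30],0]
    - [[0,0,-30],0]
    - [[0,0,-20],0]
    - [[0,0,-10],0]
    - [[0,0,0],0]

```text
time_s: 12.9
eef_pos: [447.0, 16.9, 218.3]
ee_rot: [1.842, 2.538, 0.005]
contact_force: [0.2, 0.3, 0.3]
gripper_width: 0.002
```

Call:
carry_out:
  steps:
    - [[-25,0,0],0]
    - [[-25,0,0],0]
    - [[-25,0,0],0]
    - [[-25,0,0],0]
    - [[-20,0,0],0]
    - [[0,0,0],0]
    - [[0,0,0],0]
    - [[0,0,0],0]

```text
time_s: 13.57
eef_pos: [480.8, -96.0, 214.2]
ee_rot: [-1.842, -2.541, 0.0]
contact_force: [-0.0, 1.0, 0.2]
gripper_width: -0.0
```

```bash
python3 m3.py | grep -v '^shift'; python3 -c "
from h import *
d=cam('top');save(d,'top1.png')"
```

```text
t 13.57 tcp [480.8 -96.  214.2] x axis deg 108.11 J [ 0.71  0.15 -0.64  1.96  0.1   1.06  0.35] F [-0.05  0.97  0.22]
wrist lid (array([564.56,  36.25,  30.11]), 105, 105)
wrist pan (array([568.6 ,  37.85,  55.7 ]), 76, 49)
wrist belly (array([565.41,  37.55,  44.29]), 106, 57)
top lid (array([564.6 ,  34.32,  30.2 ]), 120, 120)
top pan (array([565.48,  33.76,  57.84]), 76, 71)
top belly (array([565.33,  34.96,  40.27]), 120, 114)
green 55 [253.47 253.78] [443.8  16.1  52. ]
```

View pics/top1.png

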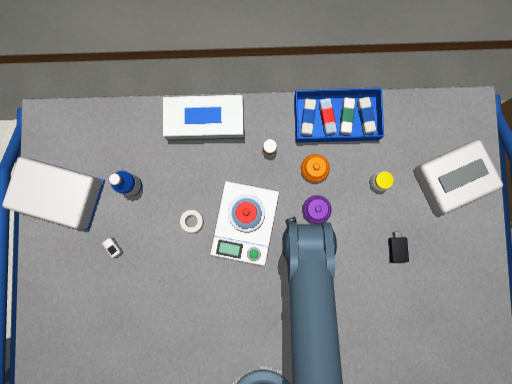

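The top view shows the jar at (246,212), concentric on the pan. The button is up again, the other things are where they were, and the arm is clear. The top-view lid fix is the same before and after the press. Handing in.

```bash
python3 -c "
from h import *
r.job_done()"
```

```text
the job is handed in; nothing more can be done
```

I nudged the jar about 21 mm to the pan's centre with the shut fingertips. They were held about 6 mm above the pan, so they met only the belly band. I then backed off, pressed the green button and let go. The job was handed in at about 13.6 s of the 58 s allowed.

- **Jar centring:** before the press, the wrist view put the jar about 1.5 mm from the pan's centre. The top view gave 1–2 mm, and its lid position was unchanged after the press. The jar stood upright.
- **Button:** it bottomed out, with the upward force rising from 4.4 to 15.6 N at z ≈ 46 mm, and it was seen up again afterwards.
- **Everything else:** nothing else had visibly moved, though the arm hid the syringe in the last top view. The arm ended clear, with about 1 N on the force reading, which is its noise level.
- **Disagreements:** the wrist and top views differed by 2–3 mm in absolute position, about the calibration error. The last wrist fit of the pan was poor (49 of 76 edge points), giving about 4.3 mm offset. I relied on the earlier close view and the unchanged top view instead.

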